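# Set the sunken dimmer knob to its index tooth

## Robot

A 6-joint arm with a two-finger parallel gripper is mounted at the origin on a cart in front of the work surface, level with it; the furniture and walls round the work are solid. World frame = base frame: x ahead of the robot, y to its left, z up, the work surface at z = 0. Lengths are in m, angles in rad, forces in N, time in s.
With the tool pointing down it reaches from about 0.3 to 0.875 m from the base axis. Payload 6.4 kg.
Tool frame: the origin (TCP) lies where the fingers leave the gripper's body, on its centre line; the fingertips stand 73 mm ahead of it and the grasp point (between the pads) lies 54 mm ahead of it; z points along the fingers, y is the line along which they close (so a half turn about z gives the same grasp; the last joint's range is limited). The gripper opens to 85 mm and grips with 20 to 120 N. Pads are 22 mm wide; open, the fingers measure 114 mm over their backs; the gripper's body (76 mm by 85 mm) begins 54 mm behind the grasp point. The pads swing forward as they close: fully open they stand 13 mm farther back than shut.
Start: joints at [0.913, 0.181, 1.607, -0, 1.354, -0.206], TCP at [0.251, 0.517, 0.304] pointing down, gripper open.
Joint ranges: [-2.99, 2.99], [-0.89, 2.07], [0.3, 2.58], [-1.14, 4.28], [0, 2.63], [-3.12, 3.12]. Speed limits (rad/s): [2.57, 2.57, 3.01, 3.14, 3.14, 3.14].

## Interface

Orientations are given as a 3x3 rotation matrix whose columns are the frame's x, y, z axes.
In Python, from station import r, telemetry, cams, job_done gives the robot as it stands. Calls block until the motion is done:
- r.move_to(position, orientation): joint-space move of the TCP to a pose.
- r.line_to(position, attitude=None, feed=0.15, max_force=None): straight line of the TCP; attitude=None keeps the orientation; feed is the mean speed in m/s. With max_force (N) it stops when the force on the tool has changed by that much, and returns True; else False.
- r.move_j(angles): joint-space move.
- r.set_gripper(opening): opening from 0.0 (shut) to 1.0 (fully open); the grip force is fixed at half the most; returns when the fingers have stopped.
- r.sleep(seconds).
- r.inverse_kinematics(position, orientation): joint angles nearest the present ones, or None.
- telemetry.get_obs(): the state.
- cams.capture(name): name is "side" or "top" or "wrist"; returns a dict with "frame" (384x512x3 uint8, red, green, blue), "z_map" (384x512 float32, m along the optical axis (not along the pixel's ray), 0 where there is no reading), "intrinsics" (3x3 intrinsics, pixels), "R" (3x3) and "t" (3): a world point X has camera coordinates R X + t. Camera axes: x right, y down, z forward; pixel columns grow to the right and rows downward; lengths in m; the calibration is good to about 2 mm. A picture is of the moment at which its call begins.
A pose or a line that the arm cannot do raises r.Unreachable and nothing moves.
- job_done(): hands the job in; it is judged then, once.
The state is a dict: "time_s": time; "joints": joint angles; "qd": joint speeds; "joint_torque": joint torques, N m; "tcp_pos": TCP position; "orientation": TCP orientation; "force": force on the tool from outside, world axes, zero at the start; "wrist_torque": the same for the moment, N m; "gripper_width": opening from 0.0 (shut) to 1.0 (fully open); "finger_force": force on a finger pad.
Only numpy, scipy, OpenCV 4.12 (cv2) and the standard library are available. Lean on these libraries where they do the work, as an engineer would, in place of code of your own. Each camera call takes 0.05 s, during which the arm holds its last target. There are 200 camera calls.

## Task

The lamp dimmer on the table is locked by a steel keeper bar lying across the sunken control knob. Swing the keeper bar aside, to either side, until it is well clear of the round well, then turn the knob in the well until its pointed, white-lined end points at the single raised tooth on the ring round the well, and let go. Do not shift the toothed ring, and do not knock over the ink bottle.

Things in the scene. Friction and masses are not known exactly. Their poses are not given: they have to be found in the camera images.
- console: Fixed grey desk console on a dark wedge base, may be yawed. Its 200 x 250 mm face slopes down to the robot, 0.6 rad (34 deg) from level. Origin on the table under the face's middle; x to its back, y to its left, z up. In this frame the face's uphill direction u is (0.825,0,0.565), its left v is (0,1,0), its outward normal n is (-0.565,0,0.825). Nothing stands above it.
- face_centre (a point): Middle of the sloping face, at console frame (0, 0, 0.115). Face points are given as (u, v, n) in m from here.
- well_mouth (a point): Centre of the mouth of the round well, 92 mm diameter, 34 mm deep, sunk along the normal; face point (0, -0.018, 0).
- knob (a joint): Angle (rad) of the black bar knob in the well about the face normal: 0 = pointed end uphill, positive = anticlockwise seen facing the console's face from outside (pointed end goes to the console's left). Stops at -1.45 and 1.45; starts -1.2 to -0.85 (pointed end to the right); stays where left; friction 0.06 N m.
- knob_top (a point): Centre of the knob's top, on its axis, 6 mm below the face. The bar is 18 mm wide, 60 mm long, 24 mm tall, longer by a pointed nose at one end with a white line on top; round its foot a flat disc, top 30 mm below the face. Beside the bar are 37 mm to the wall on each side: fingers opened to only 45 to 50 mm fit in, along the normal, and can turn with the bar.
- pointer_tip (a point): Tip of the knob's pointed nose at the level of the knob's top, 36 mm from the axis.
- index_ring (a joint): Angle (rad) of the flat aluminium ring (96 to 114 mm diameter, 4 mm high) lying on the face round the well, with one raised tooth (13 x 7 mm, 7 mm high, black line on top). Same zero and direction as the knob, so the knob is set when joint knob equals it. Stiff (1.2 N m), stands somewhere from -0.15 to 0.35; must be left alone.
- index_mark (a point): Point in the well just inward of the ring's tooth, 36 mm from the axis and 6 mm below the face: where the pointer tip has to come.
- keeper (a joint): Angle (rad) of the keeper bar about the face normal. 0 = points to the console's right, straight across the well; positive = free end swung uphill, negative = downhill; stops at -1.5 and 1.5. Friction 0.1 N m; stays where left; starts between -0.12 and 0.12. Beyond 0.7 either way it is clear of the well.
- keeper_pivot (a point): Point on the face under the keeper's pivot, left of the well: face point (0, 0.070, 0). The keeper is a flat steel bar 16 mm wide, 95 mm long from here, 10 to 18 mm above the face.
- keeper_tab (a point): Top centre of the grey grip tab near the bar's free end (14 mm wide, 36 mm along the bar), 75 mm from the pivot, 38 mm above the face. It can be pinched or pushed sideways.
- ink_bottle: Small dark ink bottle with white cap, 43 mm across, 92 mm tall, standing loose on the table right of the console. Origin at the centre of its underside, z up along the bottle.
There are look-alikes about, which are no part of the job. What is shaped like the ink_bottle but orange is not meant.

How it is judged:
On the way, in this order (a step that is already met when the one before it is completed fails the run):
1. the keeper bar is swung clear of the well ((value of joint keeper above 0.7 rad or value of joint keeper below -0.7 rad)), for 0.2 s.
2. the knob's pointer is at the tooth (distance between pointer_tip and index_mark below 0.006 m), for 0.2 s.
At the end, for the whole second after the job is handed in: The keeper bar stands more than 0.7 rad (40 deg) from its place across the well, to either side; the knob's pointer tip is within 6 mm (about 10 deg) of the index mark; the toothed ring is within 5 mm of where it was; the ink bottle stands upright (within 0.3 rad) ((value of joint keeper above 0.7 rad or value of joint keeper below -0.7 rad) and distance between pointer_tip and index_mark below 0.006 m and distance of index_mark from where it was at the start of the episode below 0.005 m and angle between ink_bottle's own z axis and vertical below 0.3 rad); the robot touches nothing.
It fails at once if the ink bottle is knocked over (angle between ink_bottle's own z axis and vertical above 0.7 rad).
It fails at once if the toothed ring is shifted (distance of index_mark from where it was at the start of the episode above 0.006 m).
It also fails if it takes over 42 s, if anything falls off the work surface, if the arm or the gripper's body presses on something with over 40 N, if the wrist force passes 120 N, or if a joint passes its speed limit or range.

## Working session

There is one attempt and no reset: what is moved stays moved. The work goes in short steps, each a Python script; the robot and the scene stay as the last script left them, time stands still between calls to the robot, and variables do not carry over. Pictures are saved under pics/ and viewed, at most 10 in all, crops included, and the job is handed in when it is done.

```bash
mkdir -p pics; ls; python3 - <<'E'
from station import r, telemetry, cams
import cv2,numpy as np
for n in("top","side"):
    c=cams.capture(n); np.savez(f"{n}.npz",**c)
    cv2.imwrite(f"pics/{n}0.png",c["frame"][:,:,::-1])
    print(n,c["intrinsics"].tolist(),(-c["R"].T@c["t"]).round(3),c["R"].round(2).tolist())
E
```

```text
pics
top [[395.29127470678844, 0.0, 251.0217760676388], [0.0, 395.29127470678844, 201.20938256601073], [0.0, 0.0, 1.0]] [ 0.422 -0.059  1.072] [[0.03, -1.0, 0.03], [-0.98, -0.03, -0.18], [0.18, -0.03, -0.98]]
side [[469.28654384404865, 0.0, 248.9890996297936], [0.0, 469.28654384404865, 184.7709527008818], [0.0, 0.0, 1.0]] [ 0.124 -0.804  0.624] [[0.83, -0.56, -0.01], [-0.28, -0.4, -0.87], [0.48, 0.73, -0.49]]
```

View pics/top0.png

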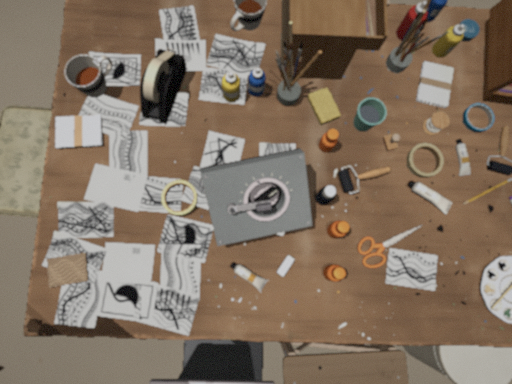

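View pics/side0.png

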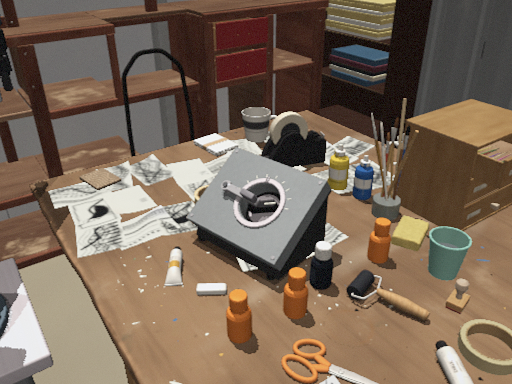

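Top: console face spans about (205–312, 152–243), keeper pivot around (232,210), ring centre around (266,199), bottle at (328,192). Next I fit the face plane and its outline.

```bash
cat > h.py <<'E'
import numpy as np,cv2
def cloud(c):
    K=c["intrinsics"];z=c["z_map"];v,u=np.mgrid[:z.shape[0],:z.shape[1]]
    P=np.stack([(u-K[0,2])/K[0,0]*z,(v-K[1,2])/K[1,1]*z,z],-1)
    return (P-c["t"])@c["R"]
def frame(yaw):
    c,s=np.cos(yaw),np.sin(yaw);Rz=np.array([[c,-s,0],[s,c,0],[0,0,1]])
    S,C=np.sin(.6),np.cos(.6)
    return Rz@np.array([[C,0,-S],[0,1,0],[S,0,C]])   # cols u,v,n
def rectify(c,F,o,n=0,half=.14,px=2000):
    """face-plane (height n) view: up=u, left=v ; returns image"""
    m=int(2*half*px);K=c["intrinsics"]
    # image (col,row) -> face (u,v)
    A=np.array([[0,-1/px,half],[-1/px,0,half],[0,0,1]])
    M=np.column_stack([F[:,0],F[:,1],o+n*F[:,2]])
    H=K@(c["R"]@M+np.outer(c["t"],[0,0,1]))@A
    return cv2.warpPerspective(c["frame"],H,(m,m),flags=cv2.INTER_LINEAR|cv2.WARP_INVERSE_MAP)
def cap(n):
    from station import cams
    return cams.capture(n)
E
python3 - <<'E'
from h import *
for n in("top","side"):
    c=dict(np.load(n+".npz"));P=cloud(c)
    roi=np.zeros(P.shape[:2],bool)
    if n=="top": roi[140:255,195:325]=1
    else: roi[145:275,185:335]=1
    ok=roi&(c["z_map"]>0)&(P[...,2]>.04)&(P[...,2]<.2)
    X=P[ok]
    rng=np.random.default_rng(0);best=0
    for _ in range(500):
        p=X[rng.choice(len(X),3,False)];nn=np.cross(p[1]-p[0],p[2]-p[0]);nn/=np.linalg.norm(nn)+1e-12;nn*=np.sign(nn[2])
        if abs(nn[2]-.825)>.05: continue
        inl=abs((X-p[0])@nn)<.003
        if inl.sum()>best: best=inl.sum();I=inl
    Y=X[I];m=Y.mean(0);nn=np.linalg.svd(Y-m)[2][2];nn*=np.sign(nn[2])
    yaw=np.arctan2(-nn[1],-nn[0]);F=frame(yaw)
    q=(Y-m)@F;rect=cv2.minAreaRect(q[:,:2].astype(np.float32))
    lo,hi=np.percentile(q[:,:2],[.3,99.7],axis=0)
    ctr=m+F[:,:2]@((lo+hi)/2)
    print(n,best,nn.round(3),"yaw",yaw,"ext",(hi-lo).round(3),"ctr",ctr.round(4),"rect",rect)
E
```

```text
top 5639 [-0.547 -0.134  0.826] yaw 0.24040673581298608 ext [0.2   0.249] ctr [ 0.5987 -0.1035  0.1166] rect ((-0.005901239812374115, -0.0036336779594421387), (0.20248430967330933, 0.2504039704799652), 0.17977942526340485)
side 7000 [-0.547 -0.137  0.826] yaw 0.2451633490847641 ext [0.2   0.251] ctr [ 0.5977 -0.1026  0.1161] rect ((0.003586411476135254, 0.010631337761878967), (0.2547817528247833, 0.20127154886722565), 89.89885711669922)
```

```bash
cat >> h.py <<'E'
F=frame(.243);O=np.array([.598,-.103,.1157])
def pt(u,v,n): return O+F@np.array([u,v,n])
def att(th):
    y=F@np.array([np.cos(th),np.sin(th),0]);z=-F[:,2]
    return np.column_stack([np.cross(y,z),y,z])
def tool(k,h,rad=.075): # fingertip height h, angle k about keeper pivot
    return pt(rad*np.sin(k),.07-rad*np.cos(k),h+.073)
E
python3 - <<'E'
from h import *
from station import r,telemetry
for off in(0,np.pi):
    print("off",off)
    for k in(.5,-.3,-1.05):
        q=r.inverse_kinematics(tool(k,.022),att(k+off)); print(k,None if q is None else np.round(q,2))
    q=r.inverse_kinematics(tool(.5,.12),att(.5+off));print("hi",None if q is None else np.round(q,2))
    for t in(.3,1.0,1.9):
        q=r.inverse_kinematics(pt(0,-.018,.047),att(t+off)); print("knob",t,None if q is None else np.round(q,2))
print(telemetry.get_obs()["time_s"])
E
```

```text
off 0
0.5 [-0.56  0.1   2.    0.67  0.72 -1.75]
-0.3 [-0.66  0.08  2.1   0.75  0.71 -1.12]
-1.05 [-0.68  0.02  2.23  0.81  0.67 -0.47]
hi [-0.66 -0.14  2.04  0.59  0.93 -1.69]
knob 0.3 [-0.6   0.23  2.    0.78  0.64 -1.72]
knob 1.0 [-0.6   0.23  2.    0.78  0.64 -2.42]
knob 1.9 [-0.6   0.23  2.    0.78  0.64  2.96]
off 3.141592653589793
0.5 [-0.56  0.1   2.    0.67  0.72  1.4 ]
-0.3 [-0.66  0.08  2.1   0.75  0.71  2.02]
-1.05 [-0.68  0.02  2.23  0.81  0.67  2.67]
hi [-0.66 -0.14  2.04  0.59  0.93  1.45]
knob 0.3 [-0.6   0.23  2.    0.78  0.64  1.42]
knob 1.0 [-0.6   0.23  2.    0.78  0.64  0.72]
knob 1.9 [-0.6   0.23  2.    0.78  0.64 -0.18]
0.1
```

```bash
python3 - <<'E'
from h import *
from station import r,telemetry
T=lambda:round(telemetry.get_obs()["time_s"],2)
r.move_to(tool(.5,.12),att(.5));print(T())
r.set_gripper(0.0);print(T())
print(r.line_to(tool(.5,.023),max_force=15),T())
for k in np.linspace(.5,-1.0,7)[1:]:
    s=r.line_to(tool(k,.023),att(k),feed=.1,max_force=20)
    print(round(k,2),s,T(),telemetry.get_obs()["force"])
    if s: break
else:
    r.line_to(tool(k+.06,.023),att(k),feed=.1)
    r.line_to(tool(k+.06,.12)); print(T())
    r.move_to(pt(-.03,-.018,.23),att(np.pi+1)); 
    c=cap("wrist");np.savez("w1.npz",**c);cv2.imwrite("pics/w1.png",c["frame"][:,:,::-1]);print(T())
E
```

```text
2.57
3.33
False 4.13
0.25 False 4.53 [0.31945723 0.19915098 0.41327593]
0.0 False 4.93 [-0.10846252  0.79942183 -0.13703594]
-0.25 False 5.33 [ 0.25017194 -0.30656546 -1.17654239]
-0.5 False 5.73 [ 0.15252829  0.33346096 -0.38287705]
-0.75 False 6.13 [-0.05146634 -0.20534174 -0.09066957]
-1.0 False 6.53 [-0.71696018 -1.14307177 -0.4753576 ]
7.58
8.72
```

View pics/w1.png

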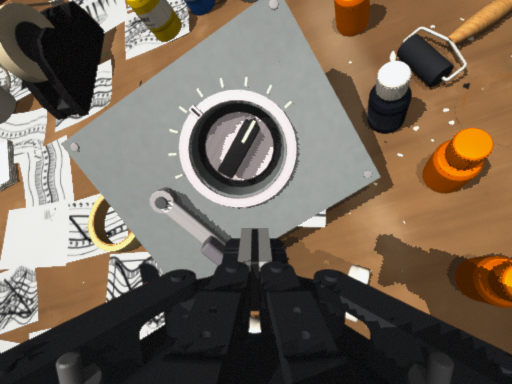

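The wrist view shows the keeper swung well downhill (pivot (163,201), free end around (215,250)), the knob's white line at (245,132) and the tooth at about (195,110). I'll rectify this view to read the angles.

```bash
python3 - <<'E'
from h import *
c=dict(np.load("w1.npz"))
a=rectify(c,F,O+F@[0,-.018,0],.007,.075,3600);b=rectify(c,F,O+F@[0,-.018,0],-.006,.045,6000)
for im,px,h in((a,3600,.075),(b,6000,.045)):
    cv2.drawMarker(im,(270,270),(255,0,0),0,12)
cv2.imwrite("pics/rect.png",np.hstack([cv2.resize(a,(400,400)),cv2.resize(b,(400,400))])[:,:,::-1])
b=rectify(c,F,O+F@[0,-.018,0],-.006,.045,6000)
g=b.min(2);yy,xx=np.mgrid[:540,:540];m=((g>165)&(np.hypot(xx-270,yy-270)<230)).astype(np.uint8)
n,l,s,ct=cv2.connectedComponentsWithStats(m)
for i in range(1,n):
    if s[i,4]>150:
        p=np.argwhere(l==i);print(s[i],ct[i],"ang",np.arctan2(-(ct[i][0]-270),-(ct[i][1]-270)))
        vx,vy,_,_=cv2.fitLine(p[:,::-1].astype(np.float32),2,0,.01,.01).ravel();print("line dir",np.arctan2(-vx,-vy))
E
```

```text
[ 146  125  247  139 8364] [257.81599713 187.05164993] ang 0.14584369639122166
line dir -1.0966928
[ 320  162  131   76 2395] [384.16075157 200.39749478] ang -1.0232833187347472
line dir -1.0829499
[ 281  344  176  107 6162] [372.843395   405.26306394] ang -2.4915185419963675
line dir -1.0778362
[150 379  41  40 687] [170.09606987 396.61863173] ang 2.4735862047661556
line dir -2.4439378
```

View pics/rect.png

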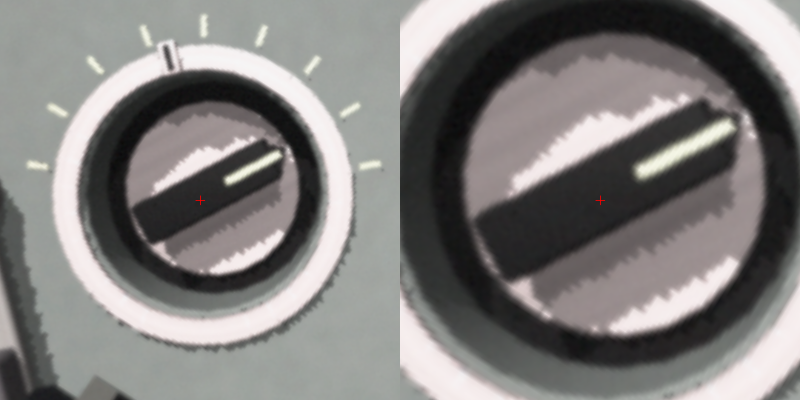

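The rectified view puts the white line at about -1.08 rad and the tooth at (168,56) in the left panel. The ring centre sits about 1–2 mm off my estimate, so I'll fit it precisely.

```bash
python3 - <<'E'
from h import *
c=dict(np.load("w1.npz"));px=3600;o=O+F@[0,-.018,0]
a=rectify(c,F,o,.004,.075,px)
m=(a.min(2)>185).astype(np.uint8);m=cv2.morphologyEx(m,cv2.MORPH_CLOSE,np.ones((9,9)))
l,s=cv2.connectedComponentsWithStats(m)[1:3];i=1+np.argmax(s[1:,4])
cs,_=cv2.findContours((l==i).astype(np.uint8),cv2.RETR_EXTERNAL,cv2.CHAIN_APPROX_NONE)
ct=max(cs,key=len)
e=cv2.fitEllipseAMS(cv2.convexHull(ct));print("ring",e, "diam mm",np.array(e[1])/px*1e3)
cu,cv=(270-e[0][1])/px,(270-e[0][0])/px;print("ring offset u,v mm",cu*1e3,cv*1e3)
o2=o+F@[cu,cv,0]
b=rectify(c,F,o2,.007,.075,px);g=b.max(2)
yy,xx=np.mgrid[:540,:540];rr=np.hypot(xx-270,yy-270)/px;th=np.arctan2(270-xx,270-yy)
m=((g<110)&(rr>.0485)&(rr<.0605)&(abs(th-.22)<.2)).astype(np.uint8)
n,l,s,cc=cv2.connectedComponentsWithStats(m)
for i in range(1,n):
    if s[i,4]>30:
        p=np.argwhere(l==i)[:,::-1].astype(np.float32);vx,vy,_,_=cv2.fitLine(p,2,0,.01,.01).ravel()
        print("line",s[i],"ang",np.arctan2(270-cc[i][0],270-cc[i][1]),"dir",np.arctan(vx/vy))
b=rectify(c,F,o2,-.006,.045,6000);m=((b.min(2)>165)).astype(np.uint8)
n,l,s,cc=cv2.connectedComponentsWithStats(m)
for i in range(1,n):
    if 1000<s[i,4]<3500:
        p=np.argwhere(l==i)[:,::-1].astype(np.float32);vx,vy,_,_=cv2.fitLine(p,2,0,.01,.01).ravel()
        print("knob",s[i],"ang",np.arctan2(270-cc[i][0],270-cc[i][1]),"dir",np.arctan(vx/vy))
E
```

```text
ring ((267.89385986328125, 253.66384887695312), (405.45281982421875, 434.3127136230469), 156.58145141601562) diam mm [112.62578328 120.64242045]
ring offset u,v mm 4.53781975640191 0.5850389268663194
line [224  80   8  21  91] ang 0.23091412431478595 dir 0.24682541
knob [ 324  190  130   76 2398] ang -1.2252711277195254 dir -1.0825278
```

```bash
python3 - <<'E'
from h import *
from scipy.optimize import least_squares
c=dict(np.load("w1.npz"));px=3600;o=O+F@[0,-.018,0]
a=rectify(c,F,o,.004,.075,px).min(2).astype(np.float32)
P=cv2.warpPolar(a,(270,360),(270,270),270,cv2.WARP_POLAR_LINEAR)
pts=[]
for i in range(0,360):
    d=np.gradient(cv2.GaussianBlur(P[i:i+1],(9,1),0).ravel());k=190+np.argmin(d[190:222])
    if d[k]<-4: pts.append((270+k*np.cos(np.radians(i+.5)),270+k*np.sin(np.radians(i+.5))))
pts=np.array(pts)
f=lambda x:np.hypot(pts[:,0]-x[0],pts[:,1]-x[1])-x[2]
s=least_squares(f,[270,270,205],loss="soft_l1",f_scale=2)
cu,cv=(270-s.x[1])/px,(270-s.x[0])/px
print(len(pts),"off u,v mm",cu*1e3,cv*1e3,"R",s.x[2]/px*1e3,"res",np.median(abs(f(s.x))))
# absolute angle of earlier points about this centre
for nm,(X,Y,ppx,cx0,cy0) in {"tooth":(228,90.5,3600,267.894,253.664),"knob":(384.16,200.4,6000,None,None)}.items():
    if nm=="tooth":   # was relative to previous offset centre
        u=(270-Y)/ppx+.004538;v=(270-X)/ppx+.000585
    else: u=(270-Y)/ppx;v=(270-X)/ppx
    print(nm,np.arctan2(v-cv,u-cu),np.hypot(v-cv,u-cu))
E
```

```text
359 off u,v mm 1.9082348940473537 -0.6208857111956768 R 56.76060046478247 res 0.43763228595602754
tooth 0.24048809731914286 0.05404622734988927
knob -1.0861264537790367 0.020801516373806502
```

```bash
sed -i 's/^F=frame(.243).*/&\nO=O+F@np.array([.0019,-.0006,0])/' h.py; cat > turn.py <<'E'
from h import *
from station import r,telemetry
T=lambda:round(telemetry.get_obs()["time_s"],2)
KN=lambda n:pt(0,-.018,n)
def go(a0,a1):
    th=lambda a:a+np.pi/2+np.pi
    r.move_to(KN(.125),att(th(a0)));r.set_gripper(.56);print("w",telemetry.get_obs()["gripper_width"],T())
    if r.line_to(KN(.049),feed=.06,max_force=10): print("CONTACT",telemetry.get_obs()["tcp_pos"],KN(.049));return
    r.set_gripper(0.);o=telemetry.get_obs();print("grip",o["gripper_width"],o["force"],T())
    for a in np.linspace(a0,a1,4)[1:]:
        r.move_to(KN(.049),att(th(a)));o=telemetry.get_obs();print(o["force"].round(1),o["wrist_torque"].round(2),T())
    r.set_gripper(.56);print(T())
    r.line_to(KN(.125),feed=.1)
    r.move_to(pt(-.03,-.018,.23),att(np.pi+1))
    c=cap("wrist");np.savez("w2.npz",**c)
    a=rectify(c,F,KN(0),.007,.075,3600);b=rectify(c,F,KN(0),-.006,.045,6000)
    cv2.imwrite("pics/rect2.png",np.hstack([cv2.resize(a,(400,400)),cv2.resize(b,(400,400))])[:,:,::-1])
    cv2.imwrite("pics/w2.png",c["frame"][:,:,::-1])
    m=(b.min(2)>165).astype(np.uint8);n,l,s,cc=cv2.connectedComponentsWithStats(m)
    for i in range(1,n):
        if 1000<s[i,4]<4000:
            p=np.argwhere(l==i)[:,::-1].astype(np.float32);vx,vy,_,_=cv2.fitLine(p,2,0,.01,.01).ravel()
            print("knob",s[i],"ang",np.arctan2(270-cc[i][0],270-cc[i][1]),"dir",np.arctan(vx/vy))
    print(T())
E
python3 -c "
from turn import *
go(-1.084,.243)"
```

```text
w 0.5594955377400571 9.82
grip 0.1938124544809473 [-5.95211459 -0.52991307  4.66350222] 11.61
[-5.   0.5  5.4] [0.16 0.35 0.21] 12.11
[-5.6  1.9  6.7] [0.35 0.29 0.33] 12.61
[-4.8  3.8  7.3] [0.53 0.31 0.49] 13.11
13.52
knob [ 215   81   50  139 2451] ang 0.2484915320220796 dir 0.24407753
15.26
```

```bash
python3 -c "
import cv2,numpy as np
cv2.imwrite('pics/c2.png',np.hstack([cv2.imread('pics/rect2.png')[:,:400],cv2.resize(cv2.imread('pics/w2.png'),(400,400))]))"
```

```text
(no output)
```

View pics/c2.png

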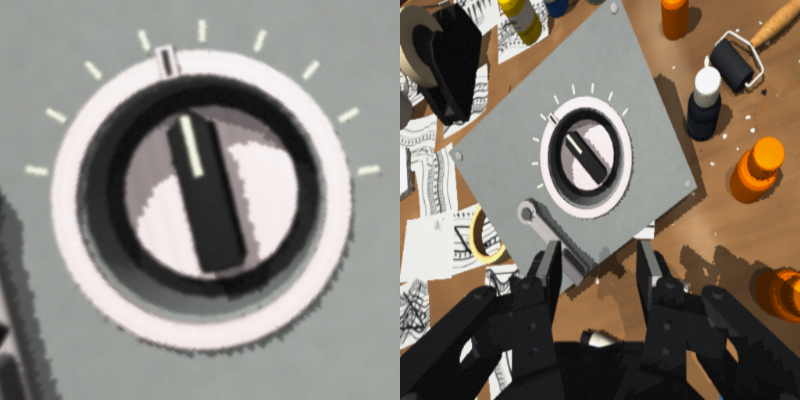

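The pointer at (185,120) lines up with the tooth at (166,62). The keeper is clear, the bottle is upright and the gripper is free, so I'm handing it in.

```bash
python3 -c "
from station import job_done
print(job_done())"
```

```text
the job is handed in; nothing more can be done
None
```

I swung the keeper bar downhill clear of the well, turned the knob to 0.244 rad against a tooth measured at about 0.24 rad, and handed the job in at about 15 s with the gripper clear; in the last picture the bottle was upright and the ring looked unmoved (no verdict was returned).

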